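# Swing the lamp clear and hold the dust cover open

### The job

The dust cover of the turntable no longer stays up by itself. First swing the little lamp by the red knob on its head until no part of the head is over the turntable, then lift the cover by its black front tab and keep holding it open at 40 degrees from shut, so that I can reach in for the yellow adapter. Finish while still holding the tab with the cover steady at that angle, the lamp still clear and everything else left where it is.

Things in the scene. Friction and masses are not known exactly. Their poses are not given: they have to be found in the camera images.
- deck: Turntable, fixed: wooden plinth 320 (x) x 360 (y) x 80 mm high with feet. Origin under its centre on the work surface; x points from its front to its back (hinge side), y to the side where the lamp stands. Smoky clear dust cover 290 x 350 x 45 mm, rim 86, top 131 mm high when shut; its hinge line runs along y, 135 mm behind the origin and 86 mm high.
- cover_tab (a point): Black lifting tab, level with the lower rim of the cover's front, a flat bar 56 long (x), 34 wide (y), 14 mm thick; outer 50 mm free of the plinth. The point is its centre, 318 mm in front of the hinge line and 7 mm above it when shut. Fixed to the cover, turns with it; y stays parallel to the hinge. Pinch it across its width from above: it may pivot between the pads as the cover rises.
- dust_cover (a joint): Opening angle of the dust cover in rad: 0 shut, grows as its front rises (40 degrees = 0.698); stop at 1.3. Cover with tab weighs 0.4 to 0.9 kg, the hinge has next to no friction, and the cover falls shut from any angle when let go.
- lamp: Small lamp beside the deck's left side, fixed: black disc foot 100 mm across, 16 mm high, with a thin upright post; origin under the foot.
- lamp_pivot (a point): Vertical turning axis of the lamp arm on top of the post, 185 mm above the work surface.
- lamp_arm (a joint): Angle of the lamp arm in rad, growing clockwise seen from above. The lamp stands square to the deck within 0.1 rad: at 0 the arm points across the deck (deck -y), at 1.57 to the front (deck -x) alongside the deck. Range -0.6 to 2.4. A stiff joint, about 0.3 N m of friction: it stays where it is left.
- lamp_knob (a point): Red upright knob on the lamp head, a cylinder 22 mm across, 45 mm tall; the point is on its axis, 15 mm below its top, 225 mm above the work surface, 200 mm from the arm's turning axis. The head below is a white disc 70 mm across, 172 to 195 mm high, centred on the knob; it is clear of the deck when its centre is 215 mm or more along the deck's y from the deck's origin.
- adapter: Yellow 45 adapter, a ring 38 mm across, 8 mm high, lying loose on the platter under the cover. Leave it.
- cup: Stainless steel drinking cup, 76 mm across the rim, 100 mm high, standing on the coaster. Leave it.
- coaster: Round bamboo coaster, 100 mm across, 8 mm thick. Leave it.
- brush: Black record brush, 35 x 110 x 34 mm. Leave it.
- clamp: Aluminium record weight, 72 mm across, 45 mm high. Leave it.

How it is judged (in metres and radians):
On the way:
1. the lamp head is swung clear of the turntable while the cover is still shut (y of lamp_knob in the frame of deck above 0.21 m and value of joint dust_cover below 0.1 rad), for 0.2 s.
At the end, for the whole second after the job is handed in: The fingers hold the cover by its tab (0.5 N or more, TCP within 60 mm of its centre) steady at 35 to 45 degrees from shut (under 0.1 rad/s); the lamp head's centre is at least 210 mm towards deck y; all loose things are within 30 mm of where they began and the cup is upright (value of joint dust_cover between 0.611 and 0.785 rad and velocity of joint dust_cover between -0.1 and 0.1 rad/s and contact force between the fingers and dust_cover above 0.5 N and distance between the grasp point and cover_tab below 0.06 m and y of lamp_knob in the frame of deck above 0.21 m and distance of each of adapter, cup, coaster, brush, clamp from where it was at the start of the episode below 0.03 m and angle between cup's own z axis and vertical below 0.3 rad); the arm keeps its last pose, push and grip.
It fails at once if the cover is raised while the lamp head is still over the turntable (value of joint dust_cover above 0.12 rad and y of lamp_knob in the frame of deck below 0.2 m).
It fails at once if one of the other things is moved or the cup is tipped (distance of any of adapter, cup, coaster, brush, clamp from where it was at the start of the episode above 0.03 m or angle between cup's own z axis and vertical above 0.5 rad).
It also fails if it takes over 56 s, if anything falls off the work surface, if the arm or the gripper's body presses on something with over 40 N, if the wrist force passes 120 N, or if a joint passes its speed limit or range.

### The arm

A 6-joint arm with a two-finger parallel gripper is mounted at the origin on the work surface. World frame = base frame: x ahead of the robot, y to its left, z up, the work surface at z = 0. Lengths are in mm, angles in rad, forces in N, time in s.
With the tool pointing down it reaches from about 350 to 975 mm from the base axis. Payload 7.1 kg.
Tool frame: the origin (TCP) lies between the finger pads, 19 mm behind the fingertips; this is the grasp point; z points along the fingers, y is the direction in which the jaws open and shut (so a half turn about z gives the same grasp; the last joint's range is limited). The gripper opens to 88 mm and grips with 3 to 60 N. Pads are 20 mm wide; open, the fingers measure 115 mm over their backs; the gripper's body (75 mm by 178 mm) begins 61 mm behind the grasp point.
Start: joints at [-1.245, 0.423, 1.63, -0, 1.089, -0.019], TCP at [211.272, -588.191, 241.375] pointing down, gripper open.
Joint ranges: [-3, 3], [-0.9, 2.11], [0.09, 2.58], [-1.31, 4.45], [0.11, 2.69], [-2.54, 2.54]. Speed limits (rad/s): [2.39, 2.39, 3.01, 3.14, 3.14, 3.14].

### API

Orientations are given as a unit quaternion [x, y, z, w].
In Python, from station import env, set_gripper, viewer, workorder gives the robot as it stands. Calls block until the motion is done:
- env.reach(position, orientation): joint-space move of the TCP to a pose.
- env.move_l(position, rot=None, rate=150, f_stop=None): straight line of the TCP; rot=None keeps the orientation; rate is the mean speed in mm/s. With f_stop (N) it stops when the force on the tool has changed by that much, and returns True; else False.
- env.move_joints(angles): joint-space move.
- set_gripper(opening): finger opening in mm; the grip force is fixed at half the most; returns when the fingers have stopped.
- env.hold(seconds).
- env.ik(position, orientation): joint angles nearest the present ones, or None.
- env.read_state(): the state.
- viewer.camera(name): name is "scene" or "top" or "wrist"; returns the picture (384x512x3 uint8, blue, green, red); there is no depth.
- viewer.camera_params(name): a dict with "fx", "fy", "cx", "cy" (pixels), "dist" ([k1, k2, p1, p2, k3] as OpenCV has them; the pictures are not rectified), "pose" (4x4, takes a point from camera to world coordinates); the wrist camera has in their place "tool_from_camera" (4x4, takes a point from camera to tool coordinates, whose origin is the TCP and whose axes are the flange's). Camera axes: x right, y up, looking along -z (the intrinsics and any distortion apply to the point x, -y, -z); pixel columns grow to the right and rows downward; lengths in mm; the calibration is good to about 2 mm. A picture is of the moment at which its call begins: read the wrist's pose just before it. camera_params takes no time and is no camera call.
A pose or a line that the arm cannot do raises env.IKError and nothing moves.
- workorder.sign_off(): hands the job in, once; it reports no verdict.
The state is a dict: "time_s": time; "qpos": joint angles; "dq": joint speeds; "tau": joint torques, N m; "tool_pos": TCP position; "orientation": TCP orientation; "force": force on the tool from outside, world axes, zero at the start; "wrist_torque": the same for the moment, N m; "width": finger opening in mm.
Only numpy, scipy, OpenCV 4.12 (cv2) and the standard library are available. Lean on these libraries where they do the work, as an engineer would, in place of code of your own. Each camera call takes 0.05 s, during which the arm holds its last target. There are 200 camera calls.

## Working session

There is one attempt and no reset: what is moved stays moved. The work goes in short steps, each a Python script; the robot and the scene stay as the last script left them, time stands still between calls to the robot, and variables do not carry over. Pictures are saved under pics/ and viewed, on a budget of 10 in all, crops included, one or two more only if the job needs it, and the job is handed in when it is done.

```bash
mkdir -p pics; ls
python3 - <<'E'
from station import env, viewer
import cv2,numpy as np
for n in("top","scene"):
    cv2.imwrite(f"pics/{n}0.png",cv2.resize(viewer.camera(n),(800,600),interpolation=cv2.INTER_CUBIC))
    print(n,viewer.camera_params(n))
print(env.read_state())
E
```

```text
pics
top {'fx': 385.3164927171713, 'fy': 385.3164927171713, 'cx': 255.30606485679974, 'cy': 188.2949050781205, 'dist': array([-0.04152549,  0.        ,  0.        ,  0.        ,  0.        ]), 'pose': array([[ 3.86503788e-03,  9.89885058e-01, -1.41819013e-01,
         4.31762295e+02],
       [-9.99914983e-01,  5.59183145e-03,  1.17795285e-02,
        -6.41965118e+01],
       [ 1.24534073e-02,  1.41761428e-01,  9.89822515e-01,
         1.27419788e+03],
       [ 0.00000000e+00,  0.00000000e+00,  0.00000000e+00,
         1.00000000e+00]])}
scene {'fx': 408.65643986459423, 'fy': 408.65643986459423, 'cx': 258.8875586202864, 'cy': 194.3447058125093, 'dist': array([-0.02434009,  0.        ,  0.        ,  0.        ,  0.        ]), 'pose': array([[ 6.02736813e-01, -6.37330635e-01,  4.80122897e-01,
         1.08411383e+03],
       [ 7.97908050e-01,  4.86787864e-01, -3.55500097e-01,
        -4.23864281e+02],
       [-7.14689719e-03,  5.97366920e-01,  8.01936210e-01,
         1.01992528e+03],
       [ 0.00000000e+00,  0.00000000e+00,  0.00000000e+00,
         1.00000000e+00]])}
{'time_s': 0.1, 'qpos': array([-1.24502230e+00,  4.23782450e-01,  1.63059872e+00, -2.71613414e-07,
        1.08860028e+00, -1.90222789e-02]), 'dq': array([ 0.00050359, -0.00065908, -0.00128953, -0.00041648,  0.00111443,
        0.00251834]), 'tau': array([ 1.07724591e-03, -5.45615602e+01, -2.74325019e+01,  6.44834479e-02,
        1.87041453e-02, -1.51750288e-05]), 'tool_pos': array([ 211.11262787, -587.76271005,  240.67399368]), 'orientation': array([ 9.85175960e-01,  1.71545463e-01, -1.06205583e-04, -6.86227386e-04]), 'force': array([-0.68865845, -0.13927567, -0.11840172]), 'wrist_torque': array([-0.0100408 ,  0.00335705, -0.06853609]), 'width': 87.85411189740452}
```

View pics/top0.png

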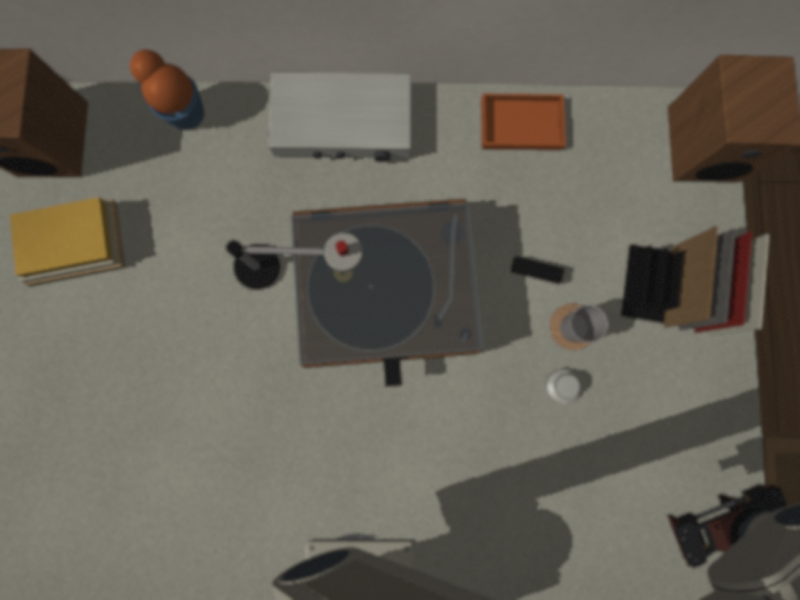

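View pics/scene0.png

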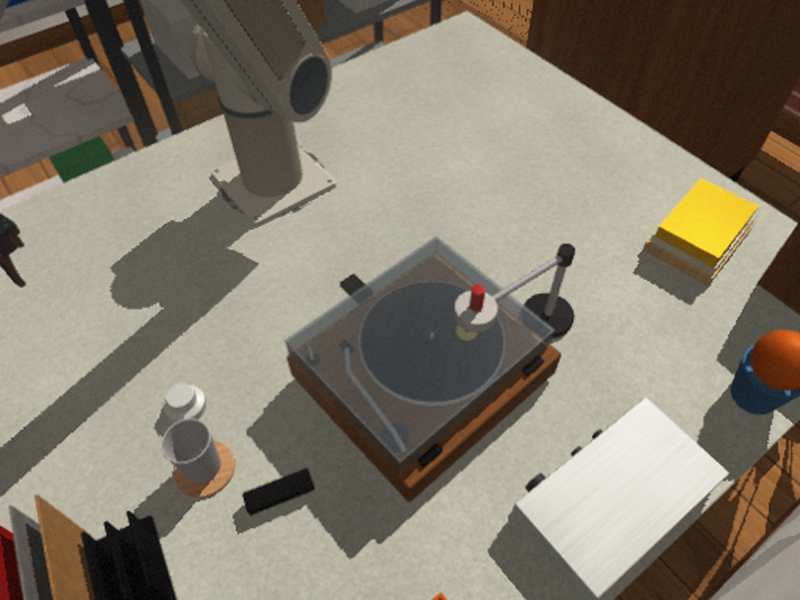

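The top view shows the knob top at (342,245), the arm pivot at about (235,248) and the tab at (393,373). The scene view shows the knob at (477,290) and the tab at (356,288).

```bash
cat > h.py <<'E'
from station import env, set_gripper, viewer, workorder
import cv2, numpy as np
from scipy.spatial.transform import Rotation as R
def pix(n,u,v,z,s=800/512,P=None,pose=None):
    P=P or viewer.camera_params(n); pose=P["pose"] if pose is None else pose
    K=np.array([[P["fx"],0,P["cx"]],[0,P["fy"],P["cy"]],[0,0,1]])
    q=cv2.undistortPoints(np.array([[[(u+.5)/s-.5,(v+.5)/s-.5]]]),K,P["dist"])[0,0]
    d=pose[:3,:3]@[q[0],-q[1],-1]; o=pose[:3,3]
    return (o+d*(z-o[2])/d[2])
def down(yaw):  # tool y axis at yaw+90deg direction: tool x along yaw
    return (R.from_euler('z',yaw)*R.from_euler('x',np.pi)).as_quat()
E
python3 - <<'E'
from h import *
np.set_printoptions(precision=1,suppress=True)
for nm,n,u,v,z in [("knobtop","top",342,243,240),("knobtop","scene",477,287,240),("pivot","top",235,247,195),("pivot","scene",566,251,195),
 ("tab","top",393,373,100),("tab","scene",356,287,100),("FL","top",303,366,80),("FR","top",480,353,80),("BL","top",293,212,80),("BR","top",466,201,86),("foot","top",257,268,16),("clamp","top",566,385,45),
 ("cup","top",590,322,100),("coaster","top",572,326,8)]:
    print(nm,n,pix(n,u,v,z))
E
```

```text
knobtop top [670.7  24.3 240. ]
knobtop scene [659.   30.8 240. ]
pivot top [672.6 224.1 195. ]
pivot scene [667.8 230.  195. ]
tab top [446.4 -66.8 100. ]
tab scene [448.1 -63.8 100. ]
FL top [459.5 110.5  80. ]
FR top [ 486.6 -239.    80. ]
BL top [771.9 139.3  80. ]
BR top [ 795.9 -214.2   86. ]
foot top [667.2 223.   16. ]
clamp top [ 423.8 -418.9   45. ]
cup top [ 547.3 -455.   100. ]
coaster top [ 547.6 -446.6    8. ]
```

Geometry agrees with the model: deck yaw ≈ 0.083, centre (628,-51), pivot (669,226). I'll take a closer look at the knob from above before grasping.

Run:
```python
from h import *
np.set_printoptions(precision=3,suppress=True)
env.reach([500,-150,340],down(np.pi/2-.3))
env.reach([640,27,345],down(np.pi/2))
s=env.read_state();im=viewer.camera("wrist");P=viewer.camera_params("wrist")
T=np.eye(4);T[:3,:3]=R.from_quat(s["orientation"]).as_matrix();T[:3,3]=s["tool_pos"]
np.savez("w0.npz",pose=T@P["tool_from_camera"]);print(s["tool_pos"],s["qpos"],s["time_s"],P,T@P["tool_from_camera"])
cv2.imwrite("pics/w0.png",cv2.resize(im,(800,600),interpolation=cv2.INTER_CUBIC))
```

```text
[639.446  25.912 344.7  ] [ 0.022  0.352  1.492 -0.001  1.299  0.024] 2.9333 {'fx': 290.8219833730559, 'fy': 290.8219833730559, 'cx': 255.45353953083563, 'cy': 188.4817686123656, 'dist': array([-0.035,  0.   ,  0.   ,  0.   ,  0.   ]), 'tool_from_camera': array([[  -0.   ,    0.957,    0.291,   79.123],
       [   1.   ,    0.   ,   -0.001,   -0.886],
       [  -0.001,    0.291,   -0.957, -143.681],
       [   0.   ,    0.   ,    0.   ,    1.   ]])} [[  1.      0.001   0.    638.794]
 [ -0.001   0.956   0.292 105.119]
 [  0.     -0.292   0.956 488.335]
 [  0.      0.      0.      1.   ]]
```

View pics/w0.png

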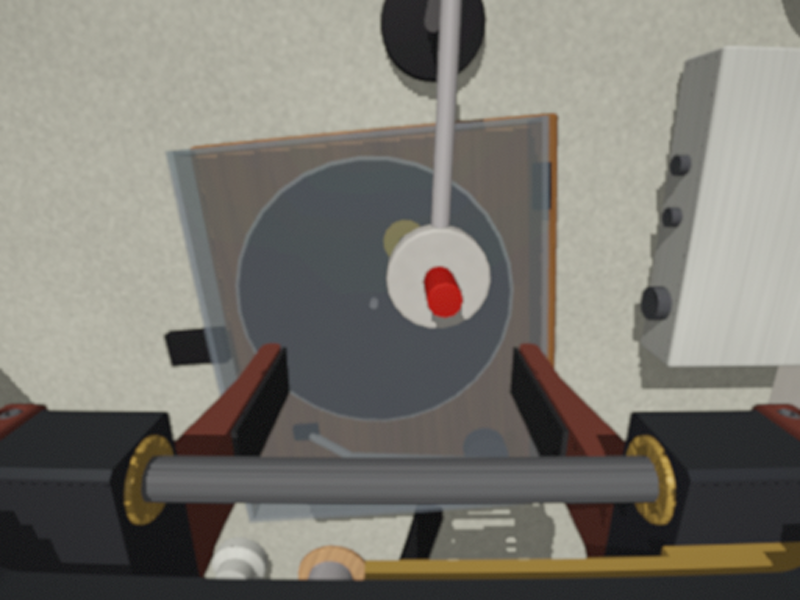

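The wrist view shows the knob top at (444,300), the disc centre at (439,277), and the arm running up to (451,5).

```bash
cat > lamp.py <<'E'
from h import *
np.set_printoptions(precision=3,suppress=True)
w=np.load("w0.npz")["pose"]
k=pix("wrist",444,300,240,pose=w);d=pix("wrist",439,277,195,pose=w);a=pix("wrist",451,5,185,pose=w);f=pix("wrist",433,22,16,pose=w)
print("knob",k,"disc",d,"arm",a,"foot",f)
u=(a-d)[:2];u/=np.linalg.norm(u);K=(k[:2]+d[:2])/2;C=K+200*u;print("K",K,"pivot",C)
yw=.083;n=np.array([-np.sin(yw),np.cos(yw)]);O=np.array([628.5,-51])
th0=np.arctan2(*(K-C)[::-1]);yaw0=th0+np.pi   # tool x points knob -> pivot
th1=-np.pi/2+yw-1.5
print("angles",th0,th1,"final deck y",((C+200*np.array([np.cos(th1),np.sin(th1)])-O)@n))
E
cat > doit.py <<'E'
from lamp import *
P=lambda th,z=222:[*(C+200*np.array([np.cos(th),np.sin(th)])),z]
env.reach(P(th0,300),down(yaw0))
print(env.move_l(P(th0),rate=100,f_stop=8))
set_gripper(15);s=env.read_state();print(s["width"],s["force"],s["tool_pos"])
for th in np.linspace(th0,th1,9)[1:]:
    env.move_l(P(th),rot=down(th+np.pi),rate=120)
    s=env.read_state();print(s["time_s"],s["tool_pos"],s["force"],s["qpos"][[0,5]])
E
python3 lamp.py
```

```text
knob [664.273  26.136 240.   ] disc [665.113  27.93  195.   ] arm [669.438 191.744 185.   ] foot [670.158 225.769  16.   ]
K [664.693  27.033] pivot [669.972 226.963]
angles -1.597194152062985 -2.9877963267948964 final deck y 259.4205233681999
```

```bash
python3 doit.py
```

```text
knob [664.273  26.136 240.   ] disc [665.113  27.93  195.   ] arm [669.438 191.744 185.   ] foot [670.158 225.769  16.   ]
K [664.693  27.033] pivot [669.972 226.963]
angles -1.597194152062985 -2.9877963267948964 final deck y 259.4205233681999
False
21.615825036747488 [ 1.147  0.545 -0.692] [664.769  27.028 221.977]
5.7083 [630.033  31.072 221.962] [-0.887  1.118 -1.553] [0.03  0.229]
6.15 [597.309  40.759 221.952] [-0.766  1.15  -1.041] [0.048 0.42 ]
6.5917 [566.354  56.133 221.942] [-0.828  1.342 -1.256] [0.078 0.623]
7.0333 [538.448  76.666 221.966] [-0.6    1.396 -1.11 ] [0.12  0.838]
7.475 [514.496 101.746 221.959] [-0.297  1.879 -3.444] [0.173 1.065]
7.9167 [495.194 130.541 221.953] [ 1.402  1.734 -3.605] [0.235 1.301]
8.3583 [481.211 162.258 221.978] [ 2.129  2.368 -5.415] [0.302 1.542]
8.8 [472.888 195.871 221.976] [ 2.717  1.854 -5.483] [0.37  1.784]
```

Run:
```python
from h import *
np.set_printoptions(precision=3,suppress=True)
set_gripper(60);p=env.read_state()["tool_pos"]
env.move_l([p[0],p[1],300]);set_gripper(88)
env.reach([416,-69,230],down(.083))
s=env.read_state();im=viewer.camera("wrist");P=viewer.camera_params("wrist")
T=np.eye(4);T[:3,:3]=R.from_quat(s["orientation"]).as_matrix();T[:3,3]=s["tool_pos"]
np.savez("w1.npz",pose=T@P["tool_from_camera"]);print(s["tool_pos"],s["qpos"],s["time_s"],s["force"])
cv2.imwrite("pics/w1.png",cv2.resize(im,(800,600),interpolation=cv2.INTER_CUBIC))
cv2.imwrite("pics/top1.png",cv2.resize(viewer.camera("top"),(800,600),interpolation=cv2.INTER_CUBIC))
```

```text
[416.741 -68.658 230.415] [-0.192  0.136  2.067  0.     0.938  1.296] 11.9333 [-0.047  0.195  0.295]
```

View pics/w1.png

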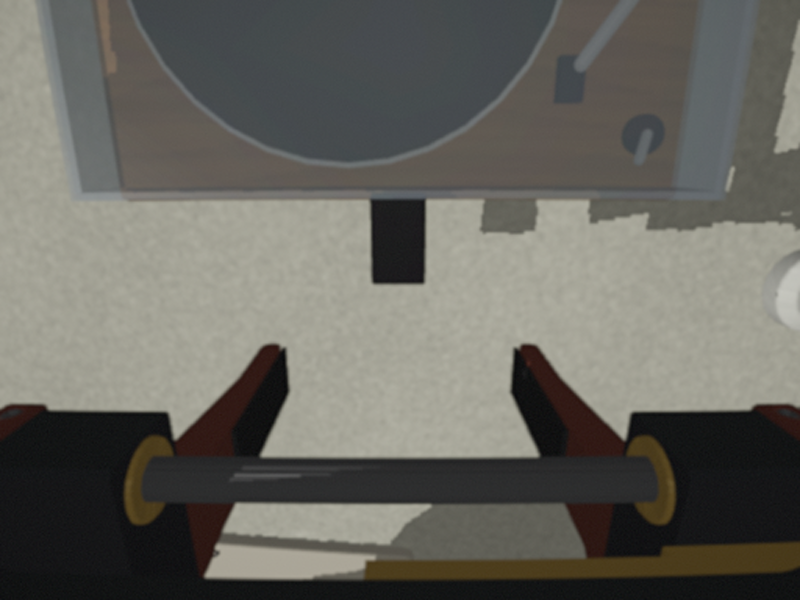

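View pics/top1.png

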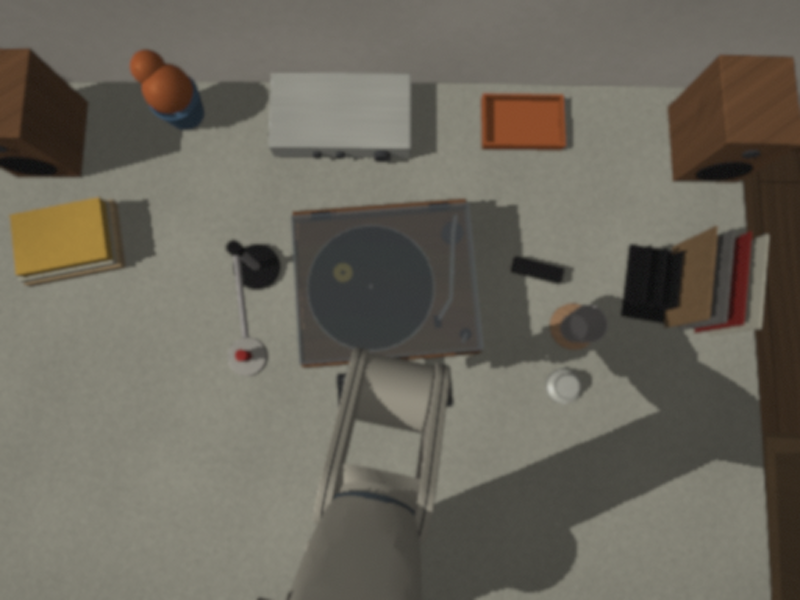

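The lamp head is now clear: the top view has the knob at (243,355), left of the plinth. In the wrist view the tab's outer edge is centred at (398,283) and its sides are parallel to the jaws.

```bash
cat > lift.py <<'E'
from h import *
np.set_printoptions(precision=3,suppress=True)
w=np.load("w1.npz")["pose"]
e=pix("wrist",398.5,283,100,pose=w);l=pix("wrist",77,199,131,pose=w);r=pix("wrist",724,199,131,pose=w)
yw=np.arctan2(*(l-r)[1::-1])-np.pi/2;x=np.array([np.cos(yw),np.sin(yw)])
H=e[:2]+x*(28+318);print("yaw",yw,"tab",e[:2]+28*x,"hinge",H,"cover mid",(l+r)/2,"width",np.linalg.norm(l-r))
def P(a,r=326,h=7): 
    q=H+x*(-r*np.cos(a)+h*np.sin(a)); return [*q,86+r*np.sin(a)+h*np.cos(a)]
E
cat > do2.py <<'E'
from lift import *
g=P(0);env.reach([g[0],g[1],190],down(yw))
print(env.move_l(g,rate=80,f_stop=8))
set_gripper(25);s=env.read_state();print(s["time_s"],s["width"],s["force"],s["tool_pos"])
for a in np.radians([2,4]):
    env.move_l(P(a),rate=40);s=env.read_state();print(np.degrees(a),s["tool_pos"],s["force"],s["width"])
E
python3 lift.py
```

```text
yaw 0.08307941305096245 tab [448.568 -66.481] hinge [765.471 -40.092] cover mid [475.824 -65.474 131.   ] width 346.5832743379596
```

```bash
python3 do2.py
```

```text
yaw 0.08307941305096245 tab [448.568 -66.481] hinge [765.471 -40.092] cover mid [475.824 -65.474 131.   ] width 346.5832743379596
False
14.575 33.65406157863256 [-0.111 11.446  1.28 ] [440.419 -65.829  92.937]
2.0 [440.839 -65.768 104.208] [ 3.944 10.095 -3.4  ] 33.71065927367852
4.0 [441.613 -65.697 115.518] [ 1.838 10.037 -3.096] 34.0647774829431
```

Grip is good (34 mm). I'll continue, moving 1 mm towards +y to ease the side load.

Run:
```python
from lift import *
H+=1*np.array([-x[1],x[0]])
for d in range(8,41,4):
    env.move_l(P(np.radians(d)),rate=80);s=env.read_state();print(d,s["tool_pos"],s["force"],s["width"])
env.hold(.5);s=env.read_state();print(s["time_s"],s["tool_pos"],s["force"],s["width"])
for n in("scene","wrist"): cv2.imwrite(f"pics/{n}2.png",cv2.resize(viewer.camera(n),(800,600),interpolation=cv2.INTER_CUBIC))
```

```text
yaw 0.08307941305096245 tab [448.568 -66.481] hinge [765.471 -40.092] cover mid [475.824 -65.474 131.   ] width 346.5832743379596
8 [444.514 -65.406 138.085] [ 2.246  4.791 -3.277] 33.652704430362874
12 [448.896 -65.004 160.213] [ 1.26   5.184 -3.778] 33.85638103439474
16 [454.827 -64.516 182.123] [ 1.194  4.941 -3.79 ] 33.70980963782518
20 [462.279 -63.879 203.531] [ 1.083  6.052 -3.289] 33.63589012990653
24 [471.161 -63.127 224.36 ] [ 1.055  4.869 -2.759] 33.69382249107539
28 [481.548 -62.209 244.623] [ 0.902  4.551 -2.621] 33.87820164318773
32 [493.491 -61.209 264.324] [ 0.855  5.821 -3.504] 33.30491683116839
36 [506.987 -60.076 283.431] [ 1.34   6.39  -4.127] 33.85044839243784
40 [521.546 -58.822 301.231] [ 0.84   6.016 -3.201] 33.36828672077921
19.8417 [521.47  -58.827 301.178] [ 2.175  6.353 -3.182] 33.55677808520667
```

View pics/scene2.png

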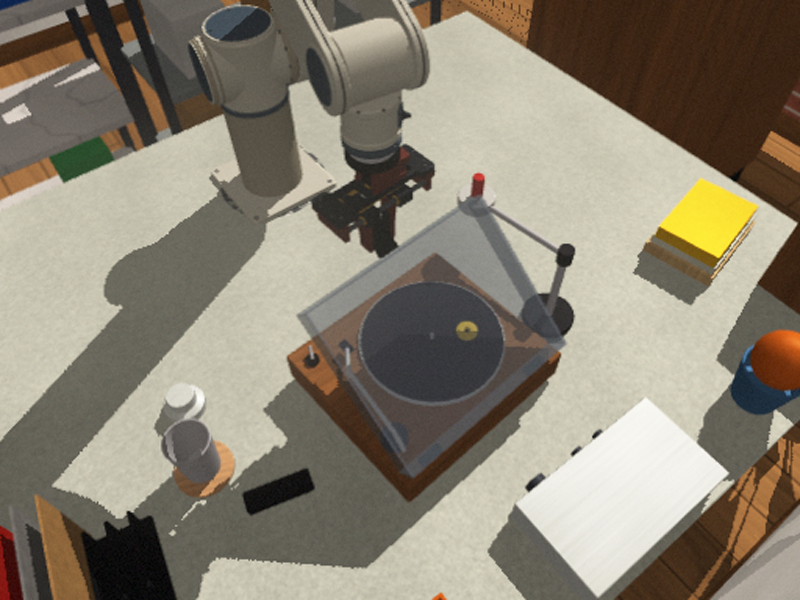

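View pics/wrist2.png

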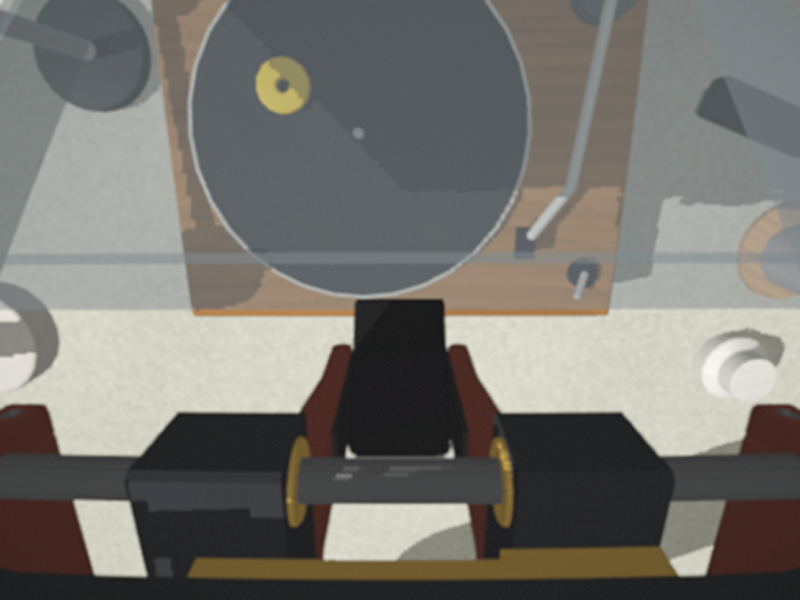

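The cover is up, the tab is gripped between the pads, and the lamp and loose things look undisturbed. One independent angle check: in the scene view, the cover's upper front corner is at (299,317).

Run:
```python
from lift import *
P0=viewer.camera_params("scene");M=np.linalg.inv(P0["pose"])
for d in(35,40,45):
    a=np.radians(d);o=[]
    for rr,h in((290,45),(290,0)):
        q=P(a,rr,h);q=np.array([*(np.array(q[:2])-175*np.array([-x[1],x[0]])),q[2],1]);c=M@q
        o.append(np.array([P0["fx"]*c[0]/-c[2]+P0["cx"],P0["fy"]*-c[1]/-c[2]+P0["cy"]])*800/512)
    print(d,o)
k=pix("scene",478,175,240);t=pix("top",243,354,240);n=np.array([-x[1],x[0]])
print("lamp deck y",[(v[:2]-H)@n for v in(k,t)])
s1=env.read_state();env.hold(.5);s=env.read_state();print(s["tool_pos"]-s1["tool_pos"],s["force"],s["width"],s["time_s"])
```

```text
yaw 0.08307941305096245 tab [448.568 -66.481] hinge [765.471 -40.092] cover mid [475.824 -65.474 131.   ] width 346.5832743379596
35 [array([296.693, 314.17 ]), array([289.919, 318.229])]
40 [array([302.812, 314.765]), array([294.083, 316.628])]
45 [array([310.068, 316.782]), array([299.316, 316.26 ])]
lamp deck y [np.float64(264.08276077546526), np.float64(253.74480581196843)]
[-0.008 -0.012 -0.022] [-0.295  5.899 -2.981] 33.72840110460858 20.4417
```

```bash
python3 -c "
from h import *
workorder.sign_off(); s=env.read_state(); print(s['time_s'],s['tool_pos'],s['force'],s['width'])"
```

```text
the job is handed in; nothing more can be done
the job is handed in; nothing more can be done
```

I swung the lamp clear by its red knob while the cover was shut. Then I pinched the tab across its width, lifted the cover to about 40°, and handed in the job still holding it. The sign-off gave no verdict.

**Last checks, just before handing in at 20.4 s of 56 s:**
- **Cover:** The arm position puts it at 40°. The cover's corner in the scene picture fits about 37–40°, within the 35–45° band, though that reading is only good to a few degrees.
- **Grip:** The fingers were 33.7 mm apart on the 34 mm tab, and the arm drifted about 0.02 mm in 0.5 s. A steady side load of about 6 N remained; moving 1 mm sideways had halved it from about 11 N.
- **Lamp:** The head centre is 254–264 mm towards deck y from two cameras, which disagree by 10 mm. Both are well above the 210 mm needed.
- **Loose things:** The adapter, cup, coaster, brush and clamp look unmoved in the pictures, and the cup is upright. I judged this by eye and did not measure it.

I could not read the arm state after handing in, so there is no check from the final second. I viewed 7 of the 10 pictures.

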